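Load a sample into the shielded counter

TASK

Load the shielded counter: stand the squat sample jar upright in the middle of the round window on the counter's housing, then put the round metal shield cover over it so that the cover's rim sits flat on the housing inside the raised rim. Set both down rather than dropping them, and leave the tall jar standing where it is.

Things in the scene. Friction and masses are not known exactly. Their poses are not given: they have to be found in the camera images.
- stage (a point): centre of the round window on top of the shielded counter. The counter is a low grey square housing, 140 x 140 mm and 24 mm high, fixed to the bench; this point lies on its flat top face, 24 mm above the bench, z up. The dark window round it is flush, 60 mm in diameter. A raised round aluminium rim, 6 mm high, 116 mm inside and 124 mm outside diameter, is centred on this point; jar and cover both go inside it.
- squat_jar: the shorter of the two screw-lid jars: translucent, 46 mm high, body 34 mm in diameter, white screw lid 38 mm in diameter that takes up the top 14 mm and does not come off; about 60 g. Origin: centre of its underside, z up along the jar. Stands on the bench; can be gripped by the lid from above.
- shield: the shield cover: a round aluminium cup standing upside down on the bench, open below, 92 mm outside and 84 mm inside diameter, 64 mm high, 58 mm deep inside, with a black plastic knob on top, 26 mm in diameter and 34 mm high (knob top 98 mm above the rim); about 0.45 kg. Origin: centre of the lower rim, z up through the knob. Lift it by the knob.
- tall_jar: the taller of the two screw-lid jars, a bystander: 80 mm high, lid 48 mm in diameter; too tall to go under the cover. Origin: centre of its underside. It may stand in either of the jars' two places.
Things that resemble listed ones, but are neither listed nor needed, are in the scene too. Several things look just like the squat_jar: the one meant starts farthest to the robot's right.

How it is judged:
By the outcome, as a careful person would: the job done as asked, in the order asked, and still so for the second after the job is handed in, with the robot touching nothing.
It also fails if it takes over 53 s, if anything falls off the work surface, if the arm or the gripper's body presses on something with over 40 N, if the wrist force passes 120 N, or if a joint passes its speed limit or range.

ROBOT

A 6-joint arm with a two-finger parallel gripper is mounted at the origin on the work surface; the furniture and walls round the work are solid. World frame = base frame: x ahead of the robot, y to its left, z up, the work surface at z = 0. Lengths are in m, angles in degrees, forces in N, time in s.
With the tool pointing down it reaches from about 0.375 to 0.9 m from the base axis. Payload 3.1 kg.
Tool frame: the origin (TCP) lies at the very end of the fingers, on their centre line; the grasp point (between the pads) lies 19 mm behind it; x points along the fingers, z is the direction in which the jaws open and shut, and the axes are right-handed (so a half turn about x gives the same grasp; the last joint's range is limited). The gripper opens to 87 mm and grips with 3 to 60 N. Pads are 19 mm wide; open, the fingers measure 117 mm over their backs; the gripper's body (75 mm by 190 mm) begins 51 mm behind the grasp point.
Start: joints at [-84.483, 30.224, 82.088, -0, 67.689, -10.227], TCP at [0.17, -0.602, 0.223] pointing down, gripper open.
Joint ranges: [-176.69, 176.69], [-43.24, 126.21], [12.49, 139.97], [-82, 262], [0, 151.66], [-163.58, 163.58]. Speed limits (degrees/s): [159.86, 159.86, 180, 180, 180, 180].

INTERFACE

Orientations are given as a 3x3 rotation matrix whose columns are the frame's x, y, z axes.
In Python, from rig import bot gives the robot as it stands.
- The arm moves only by the tool send_rows, never from a script. Its arguments are lists of equal length, an entry for each row: "fingers": the opening, from 0 (shut) to 1 (fully open); "dp": the shift along the world's x, y, z in mm, a list of three; "turn": the turn, a rotation vector about the world's x, y, z in rad, a list of three. In form: {"fingers": [fingers, ...], "dp": [[tx, ty, tz], ...], "turn": [[rx, ry, rz], ...]}. A call has 1 to 10 rows; each row is the pose to reach, as a shift and turn from the pose measured when the call began; what a row does not reach only later rows make up. A row lasts 1/12 s, in which the tool goes at most 41.7 mm and 7.16 degrees, less where a joint would pass 70% of its speed; a pose out of reach is approached as far as the arm can. A call with a gripper value outside its range is refused whole. The fingers move at their own pace and stop on an object; the grip force is fixed at half the most. Time passes only in rows, so rows that repeat a pose let the fingers close. It gives the time, the measured TCP pose, the force and the opening at its end, in the units of the state.
- bot.read_state(): the state, without advancing time (a new reading comes with each control period).
- bot.capture(name): name is "scene" or "top" or "wrist"; returns a dict with "img" (400x640x3 uint8, blue, green, red), "z_map" (400x640 float32, m along the optical axis (not along the pixel's ray), 0 where there is no reading), "mtx" (3x3 intrinsics, pixels), "origin" and "orientation" of the camera in the world; the wrist camera has in their place "hand_eye" (4x4, takes a point from camera to tool coordinates, whose origin is the TCP and whose axes are the tool frame's). Camera axes: x right, y up, looking along -z (the intrinsics and any distortion apply to the point x, -y, -z); pixel columns grow to the right and rows downward; lengths in m; the calibration is good to about 2 mm. A picture is of the moment at which its call begins: read the wrist's pose just before it.
- bot.hand_in(): hands the job in, once; it reports no verdict.
The state is a dict: "time_s": time; "joint_positions": joint angles; "qvel": joint speeds; "tau": joint torques, N m; "position": TCP position; "tcp_rot": TCP orientation; "force": force on the tool from outside, world axes, zero at the start; "moment": the same for the moment, N m; "opening": opening from 0.0 (shut) to 1.0 (fully open).
Only numpy, scipy, OpenCV 4.12 (cv2) and the standard library are available. Lean on these libraries where they do the work, as an engineer would, in place of code of your own. Each camera call takes 0.05 s, during which the arm holds its last target.

## Working session

There is one attempt and no reset: what is moved stays moved. The work goes in short steps, Python scripts to look and compute and a tool call to move; the robot and the scene stay as the last step left them, time stands still between calls to the robot, and variables do not carry over. Pictures are saved under pics/ and viewed, and the job is handed in when it is done.

Besides the shell and the picture viewer there is one more tool, called by a JSON object that holds its "name" and its "arguments", one argument or row to a line. send_rows: Moves the arm, as the interface text tells. Its arguments: {"type":"object","properties":{"fingers":{"type":"array","items":{"type":"number"}},"dp":{"type":"array","items":{"type":"array","items":{"type":"number"}}},"turn":{"type":"array","items":{"type":"array","items":{"type":"number"}}}},"required":["fingers","dp","turn"]}

```bash
ls; mkdir -p pics; cat > h.py <<'E'
import numpy as np, cv2
from rig import bot
def world(c,u,v,z=None):
    # pixel arrays -> world using depth
    K=c['mtx'];u=np.asarray(u);v=np.asarray(v)
    d=c['z_map'][v,u] if z is None else z
    x=(u-K[0,2])/K[0,0]*d; y=(v-K[1,2])/K[1,1]*d
    p=np.stack([x,-y,-d],-1)
    return p@np.array(c['orientation']).T+np.array(c['origin'])
def cloud(c):
    v,u=np.mgrid[0:400,0:640]
    w=world(c,u,v); w[c['z_map']<=0]=np.nan
    return w
E
python3 - <<'E'
from h import *
s=bot.read_state();print(s)
for n in("scene","top"):
    c=bot.capture(n);cv2.imwrite(f"pics/{n}0.png",c['img']);print(n,c['origin'],c['orientation'],c['mtx'],c.keys())
    np.savez(f"{n}0.npz",**c)
E
```

```text
pics
{'time_s': 0.0, 'joint_positions': array([-8.44845740e+01,  3.02808539e+01,  8.21556554e+01, -2.22530671e-03,
        6.76880737e+01, -1.02238423e+01]), 'qvel': array([ 0.0683951 ,  0.05641874,  0.03838689,  0.00711083, -0.00344864,
        0.02915382]), 'tau': array([ 8.40511548e-04, -4.40040100e+01, -1.76592261e+01,  6.33564382e-02,
        5.82059263e-02, -1.63356267e-04]), 'position': array([ 0.16952079, -0.60081884,  0.22155544]), 'tcp_rot': array([[-2.44752615e-04,  9.62502093e-01,  2.71274142e-01],
       [ 2.16086069e-03,  2.71274026e-01, -9.62499732e-01],
       [-9.99997635e-01,  3.50611303e-04, -2.14622796e-03]]), 'force': array([ 0.12055732,  0.37653968, -0.50411238]), 'moment': array([-0.05660913,  0.03317021,  0.04366938]), 'opening': 0.9981852757323835}
scene [-0.08155339 -0.50379397  0.50541957] [[ 0.69640417  0.38339104 -0.60665685]
 [-0.71764903  0.3732756  -0.58791597]
 [ 0.00104848  0.84479384  0.5350909 ]] [[365.36504478   0.         325.27814698]
 [  0.         365.36504478 195.29236518]
 [  0.           0.           1.        ]] dict_keys(['img', 'z_map', 'mtx', 'origin', 'orientation'])
top [ 0.36222757 -0.01964536  1.1086221 ] [[-0.0214795   0.99828042 -0.05454208]
 [-0.99963244 -0.0223472  -0.01534888]
 [-0.01654135  0.05419234  0.9983935 ]] [[429.36029902   0.         316.21299581]
 [  0.         429.36029902 195.91934733]
 [  0.           0.           1.        ]] dict_keys(['img', 'z_map', 'mtx', 'origin', 'orientation'])
```

View pics/scene0.png

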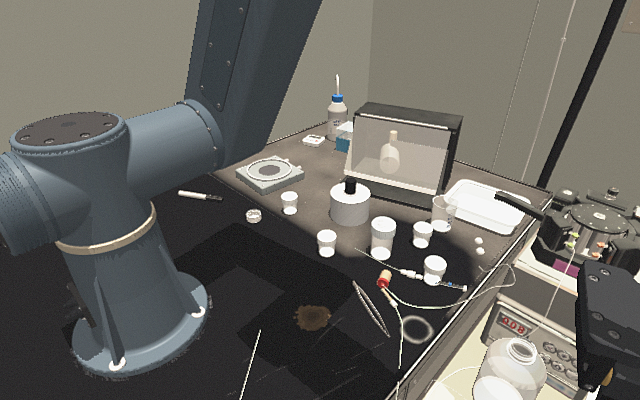

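View pics/top0.png

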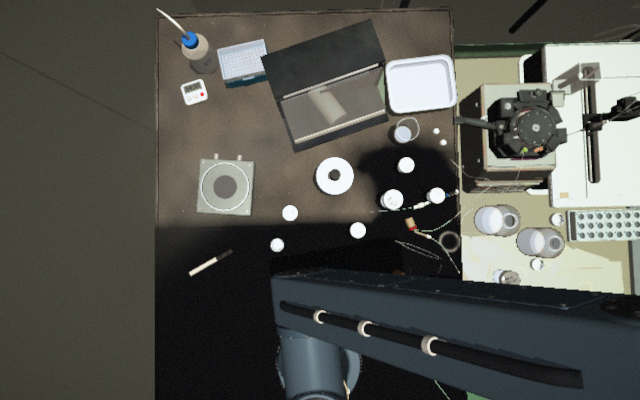

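The scene view shows the housing at (270,172), the shield at (350,203) and several jars. The top view shows the stage at (225,187), the knob at (335,175), and lids at (436,196), (406,165), (392,200, tall), (358,230), (290,213) and (277,245). Next I'll measure them.

```bash
python3 - <<'E'
from h import *
c=dict(np.load("top0.npz"));w=cloud(c)
for n,(u,v) in dict(stage=(225,187),knob=(335,175),j436=(436,196),j406=(406,165),tall=(392,200),j358=(358,230),j290=(290,213),j277=(277,245),o557=(557,220),o537=(537,265),beak=(403,133)).items():
    p=w[v-14:v+15,u-14:u+15].reshape(-1,3); zc=np.nanmedian(w[v-2:v+3,u-2:u+3,2])
    q=p[np.abs(p[:,2]-zc)<.006]
    print(n,round(zc,4),len(q),((np.nanmin(q,0)+np.nanmax(q,0))/2).round(4),np.nanmean(q,0).round(4),(np.nanmax(q,0)-np.nanmin(q,0)).round(3))
print('bench',w[120:130,240:260,2].mean(), w[160:300:20,300:304,2].mean(1))
im=cv2.resize(c['img'][120:270,190:470],None,fx=2.8,fy=2.8,interpolation=2);cv2.imwrite("pics/topz.png",im)
c=dict(np.load("scene0.npz"));im=cv2.resize(c['img'][80:320,220:560],None,fx=2.3,fy=2.3,interpolation=2);cv2.imwrite("pics/scz.png",np.clip(im*1.5,0,255))
E
```

```text
stage 0.0245 834 [0.4494 0.2287 0.0245] [0.4494 0.2281 0.0249] [0.073 0.074 0.011]
knob 0.098 91 [ 0.4685 -0.0497  0.0977] [ 0.4691 -0.0498  0.0979] [0.023 0.024 0.009]
j436 0.0456 199 [ 0.4173 -0.3011  0.0449] [ 0.4167 -0.3009  0.0458] [0.038 0.037 0.011]
j406 0.0468 196 [ 0.4938 -0.2289  0.0458] [ 0.4939 -0.2285  0.0461] [0.038 0.038 0.01 ]
tall 0.0793 321 [ 0.4083 -0.1878  0.0793] [ 0.4081 -0.1875  0.0798] [0.046 0.048 0.012]
j358 0.0469 196 [ 0.3351 -0.1036  0.0461] [ 0.3352 -0.104   0.0462] [0.037 0.037 0.009]
j290 0.0462 193 [0.3808 0.0626 0.0468] [0.3813 0.0626 0.0463] [0.037 0.035 0.011]
j277 0.0021 784 [0.2987 0.1012 0.0019] [0.2984 0.1009 0.0009] [0.073 0.074 0.012]
o557 -0.1018 465 [ 0.3463 -0.6739 -0.1019] [ 0.3516 -0.6705 -0.1036] [0.08  0.081 0.012]
o537 -0.1028 607 [ 0.2197 -0.6092 -0.1027] [ 0.2138 -0.6078 -0.1023] [0.073 0.083 0.012]
beak 0.0028 521 [ 0.5813 -0.2313  0.0026] [ 0.5755 -0.2253  0.0014] [0.076 0.076 0.012]
bench 0.0008226947334412782 [-4.83213576e-04  3.62225659e-04  2.16536596e-03 -2.85452384e-04
  2.56887273e-03  7.68487830e-04  3.89989635e-01][ WARN:0@0.984] global loadsave.cpp:1063 imwrite_ Unsupported depth image for selected encoder is fallbacked to CV_8U.
```

View pics/topz.png

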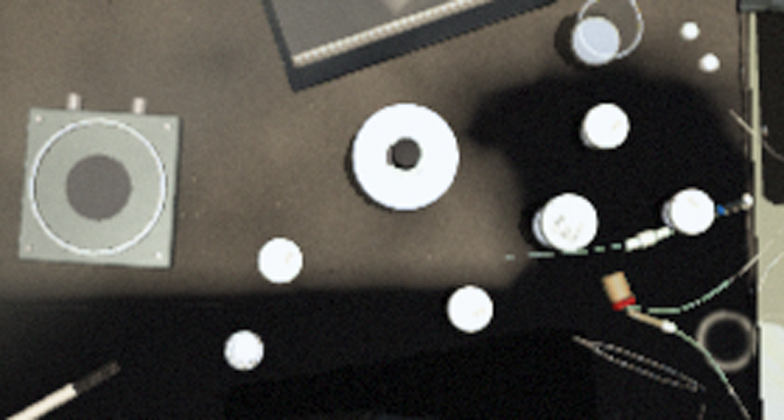

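View pics/scz.png

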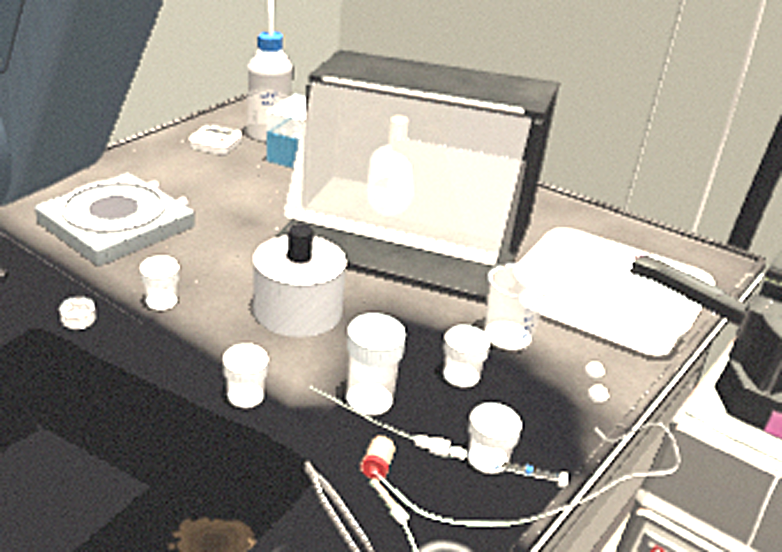

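```bash
python3 - <<'E'
from h import *
c=dict(np.load("top0.npz"));w=cloud(c);g=c['img'].max(2)
# housing by height
m=(w[...,2]>.015)&(w[...,2]<.035); m[:, :190]=0;m[:,262:]=0;m[:150]=0;m[225:]=0
r=cv2.minAreaRect((w[m][:,:2]*1000).astype(np.float32));print('housing',r)
# window dark ellipse
sub=g[150:225,190:262]
cv2.imwrite("pics/s.png",cv2.resize(c['img'][150:225,190:262],None,fx=8,fy=8,interpolation=0))
print(sub[37,::4])
d=((cv2.GaussianBlur(g,(3,3),0)<75)&m).astype(np.uint8)
n,l,st,ce=cv2.connectedComponentsWithStats(d)
k=1+np.argmax(st[1:,4]);q=w[l==k];print('window',q.mean(0),(q.max(0)+q.min(0))/2,q.max(0)-q.min(0))
rm=m&(w[...,2]>.0275);q=w[rm];print('rim',len(q),(q.max(0)+q.min(0))/2,q.max(0)-q.min(0))
# shield top
s=(abs(w[...,2]-.064)<.004);s[:,:300]=0;s[:,370:]=0;s[:140]=0;s[210:]=0;q=w[s];print('shield',(q.max(0)+q.min(0))/2,q.mean(0),q.max(0)-q.min(0))
cab=w[15:160,255:395].reshape(-1,3);cab=cab[cab[:,2]>.05];print('cab',cab[:,2].max())
for y in np.arange(-.2,.11,.03):
    p=cab[abs(cab[:,1]-y)<.015];
    if len(p):print(round(y,2),p[:,0].min().round(3),p[p[:,0].argmin(),2].round(3))
c=dict(np.load("scene0.npz"));w=cloud(c)
for n,(u,v) in dict(knob=(350,186),jar=(435,262),stage=(269,170)).items():
    zc=np.nanmedian(w[v-1:v+2,u-1:u+2,2]);p=w[v-14:v+15,u-14:u+15].reshape(-1,3);q=p[np.abs(p[:,2]-zc)<.004]
    print(n,zc,w[v,u],((np.nanmin(q,0)+np.nanmax(q,0))/2).round(4),(np.nanmax(q,0)-np.nanmin(q,0)).round(3))
E
```

```text
housing ((458.6683349609375, 227.719970703125), (141.32681274414062, 153.77471923828125), 85.30599975585938)
[106 104 130 122 169 173 111 112 113 111 113 116 187 191 195 196  90 102]Traceback (most recent call last):
  File "<stdin>", line 12, in <module>
    return _wrapfunc(a, 'argmax', axis=axis, out=out, **kwds)
    return bound(*args, **kwds)
ValueError: attempt to get argmax of an empty sequence
```

```bash
python3 - <<'E'
from h import *
c=dict(np.load("top0.npz"));w=cloud(c);g=c['img'].max(2)
m=(w[...,2]>.015)&(w[...,2]<.035); m[:, :190]=0;m[:,262:]=0;m[:150]=0;m[225:]=0
d=((cv2.GaussianBlur(g,(3,3),0)<140)&m).astype(np.uint8);d[:170]=0;d[205:]=0;d[:,:208]=0;d[:,242:]=0
n,l,st,ce=cv2.connectedComponentsWithStats(d)
k=1+np.argmax(st[1:,4]);q=w[l==k];print('window',q.mean(0),(q.max(0)+q.min(0))/2,q.max(0)-q.min(0))
rm=m&(w[...,2]>.0275);q=w[rm];print('rim',len(q))
s=(abs(w[...,2]-.064)<.004);s[:,:300]=0;s[:,370:]=0;s[:140]=0;s[210:]=0;q=w[s];print('shield',(q.max(0)+q.min(0))/2,q.mean(0),q.max(0)-q.min(0))
cab=w[15:160,255:395].reshape(-1,3);cab=cab[cab[:,2]>.05];print('cab',cab[:,2].max())
for y in np.arange(-.2,.11,.03):
    p=cab[abs(cab[:,1]-y)<.015];
    if len(p):print(round(y,2),p[:,0].min().round(3),p[p[:,0].argmin(),2].round(3))
c=dict(np.load("scene0.npz"));w=cloud(c)
for n,(u,v) in dict(knob=(350,182),jar=(435,262),stage=(269,170)).items():
    zc=np.nanmedian(w[v-1:v+2,u-1:u+2,2]);p=w[v-14:v+15,u-14:u+15].reshape(-1,3);q=p[np.abs(p[:,2]-zc)<.004]
    print(n,zc,w[v,u],((np.nanmin(q,0)+np.nanmax(q,0))/2).round(4),(np.nanmax(q,0)-np.nanmin(q,0)).round(3))
E
```

```text
window [0.45041144 0.2294904  0.02510727] [0.45058237 0.22844125 0.02574874] [0.0585452  0.05767837 0.01258561]
rim 459
shield [ 0.46957852 -0.04947424  0.06401615] [ 0.46890418 -0.04989168  0.06424302] [0.089084   0.09074718 0.00795461]
cab 0.18749407191677037
-0.17 0.621 0.05
-0.14 0.614 0.052
-0.11 0.604 0.052
-0.08 0.508 0.068
-0.05 0.508 0.067
-0.02 0.509 0.064
0.01 0.566 0.056
0.04 0.557 0.054
0.07 0.58 0.089
0.1 0.64 0.178
knob 0.0970223086432691 [ 0.45858281 -0.05651242  0.09749359] [ 0.468  -0.0488  0.0959] [0.025 0.025 0.006]
jar 0.04506674826581647 [ 0.41636995 -0.30066465  0.0454027 ] [ 0.4166 -0.3013  0.0449] [0.037 0.039 0.008]
stage 0.023415721256729027 [0.44898012 0.22684585 0.02447298] [0.4514 0.2266 0.0235] [0.144 0.133 0.008]
```

View pics/s.png

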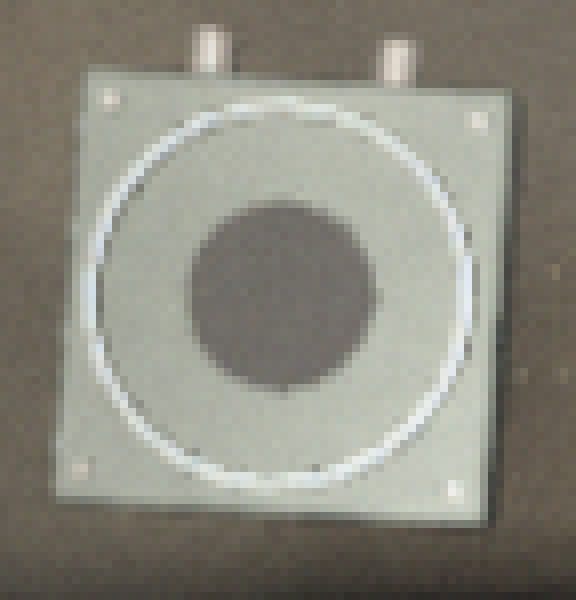

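{"name": "send_rows", "arguments": {
  "fingers": [1, 1, 1, 1, 1, 1, 1, 1, 1, 1],
  "dp": [
    [15, 18, 0],
    [40, 49, 0],
    [70, 85, 0],
    [100, 121, 0],
    [130, 158, 0],
    [160, 194, 0],
    [190, 230, 0],
    [217, 263, 0],
    [237, 288, 0],
    [247, 300, 0]
  ],
  "turn": [
    [0, 0, 0.05],
    [0, 0, 0.13],
    [0, 0, 0.21],
    [0, 0, 0.29],
    [0, 0, 0.37],
    [0, 0, 0.45],
    [0, 0, 0.53],
    [0, 0, 0.61],
    [0, 0, 0.67],
    [0, 0, 0.7]
  ]
}}

```text
time_s: 0.93
position: [0.4175, -0.298, 0.2214]
tcp_rot: [[-0.002, 0.559, 0.829], [0.003, 0.829, -0.559], [-1.0, 0.001, -0.003]]
force: [0.0, -1.3, -0.3]
opening: 0.998
```

```bash
cat >> h.py <<'E'
def st():
    s=bot.read_state();R=s['tcp_rot']
    print('t',round(s['time_s'],2),'p',(s['position']*1000).round(1),'x',R[:,0].round(3),'yaw',np.degrees(np.arctan2(R[1,2],R[0,2])).round(1),'F',s['force'].round(1),'op',round(s['opening'],3));return s
def wcam(name):
    s=st();c=bot.capture("wrist");T=np.eye(4);T[:3,:3]=s['tcp_rot'];T[:3,3]=s['position']
    M=T@np.array(c['hand_eye']);c['origin']=M[:3,3];c['orientation']=M[:3,:3];cv2.imwrite(f"pics/{name}.png",c['img']);return c
E
python3 - <<'E'
from h import *
c=wcam("w1");w=cloud(c)
m=abs(w[...,2]-.046)<.006
n,l,s,ce=cv2.connectedComponentsWithStats(m.astype(np.uint8))
for k in range(1,n):
    if s[k,4]>300:q=w[l==k];print(ce[k].round(),s[k,4],np.median(q,0),(q.max(0)+q.min(0))/2,q.max(0)-q.min(0))
E
```

```text
t 0.93 p [ 417.5 -298.   221.4] x [-0.002  0.003 -1.   ] yaw -34.0 F [ 0.  -1.3 -0.3] op 0.998
[130.  51.] 1597 [ 0.33577869 -0.10429202  0.04675079] [ 0.33439081 -0.10351094  0.04490554] [0.03860032 0.03866694 0.00969681]
[348.  67.] 1461 [ 0.49344638 -0.22760638  0.04665846] [ 0.49343542 -0.22774072  0.04484229] [0.03885121 0.03878393 0.00867915]
[587. 131.] 328 [ 0.65485207 -0.40697077  0.04748128] [ 0.65391006 -0.40556562  0.04603895] [0.05058651 0.00580422 0.01186422]
[323. 175.] 1123 [ 0.41684641 -0.29952153  0.04660051] [ 0.41611895 -0.30070192  0.04503094] [0.03861295 0.03887737 0.00996271]
[476. 196.] 767 [ 0.53539711 -0.40700206  0.0461145 ] [ 0.53219204 -0.40659999  0.04600279] [0.13929426 0.0097088  0.01195199]
```

View pics/w1.png

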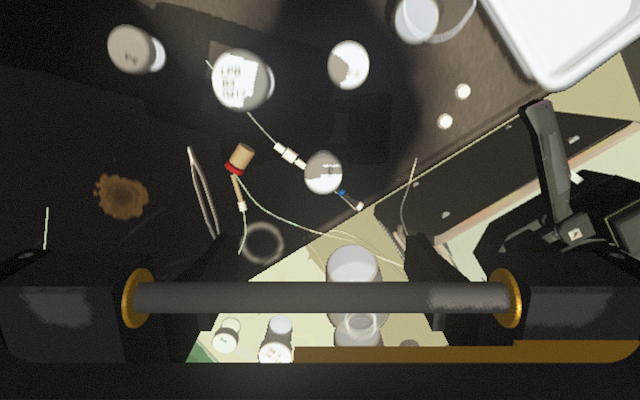

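```bash
python3 - <<'E'
from h import *
c=dict(np.load("top0.npz"));w=cloud(c).reshape(-1,3)
for y in np.arange(-.46,-.32,.01):
    p=w[(abs(w[:,1]-y)<.005)&(w[:,0]>.3)&(w[:,0]<.56)];print(round(y,2),len(p),np.percentile(p[:,2],[2,50,98]).round(3))
E
```

```text
-0.46 557 [-0.108  0.023  0.172]
-0.45 644 [-0.108  0.014  0.171]
-0.44 767 [-0.108 -0.003  0.161]
-0.43 483 [-0.109  0.067  0.16 ]
-0.42 632 [-0.108  0.081  0.158]
-0.41 1417 [-0.108 -0.016  0.081]
-0.4 30 [-0.105 -0.071  0.082]
-0.39 8 [0.028 0.042 0.069]
-0.38 12 [0.022 0.036 0.052]
-0.37 207 [0.    0.004 0.021]
-0.36 442 [-0.004  0.001  0.016]
-0.35 389 [-0.004  0.001  0.013]
-0.34 386 [-0.004  0.     0.012]
-0.33 369 [-0.003  0.001  0.011]
-0.32 354 [-0.003  0.     0.046]
```

The wrist view shows the target lid at (323,172). All three cameras agree on its position, about (0.4165, −0.301). I'll turn the hand further, away from the off-bench equipment, and then descend.

{"name": "send_rows", "arguments": {
  "fingers": [1, 1, 1, 1, 1, 1, 1, 1, 1, 1],
  "dp": [
    [0, -1, -10],
    [-1, -3, -32],
    [-1, -3, -60],
    [-1, -3, -90],
    [-1, -3, -120],
    [-1, -3, -148],
    [-1, -3, -172],
    [-1, -3, -189],
    [-1, -3, -198],
    [-1, -3, -201]
  ],
  "turn": [
    [0, 0, 0.1],
    [0, 0, 0.22],
    [0, 0, 0.33],
    [0, 0, 0.4],
    [0, 0, 0.45],
    [0, 0, 0.45],
    [0, 0, 0.45],
    [0, 0, 0.45],
    [0, 0, 0.45],
    [0, 0, 0.45]
  ]
}}

```text
time_s: 1.82
position: [0.4183, -0.2958, 0.0187]
tcp_rot: [[-0.005, 0.139, 0.99], [0.009, 0.99, -0.139], [-1.0, 0.008, -0.006]]
force: [-0.3, 0.2, -0.5]
opening: 0.997
```

{"name": "send_rows", "arguments": {
  "fingers": [0.7, 0.5, 0.4, 0.3, 0.3, 0.3, 0.3, 0.3],
  "dp": [
    [0, 0, 0],
    [0, 0, 0],
    [0, 0, 0],
    [0, 0, 0],
    [0, 0, 0],
    [0, 0, 0],
    [0, 0, 0],
    [0, 0, 0]
  ],
  "turn": [
    [0, 0, 0],
    [0, 0, 0],
    [0, 0, 0],
    [0, 0, 0],
    [0, 0, 0],
    [0, 0, 0],
    [0, 0, 0],
    [0, 0, 0]
  ]
}}

```text
time_s: 2.48
position: [0.4184, -0.2959, 0.019]
tcp_rot: [[-0.005, 0.139, 0.99], [0.008, 0.99, -0.139], [-1.0, 0.008, -0.006]]
force: [-0.2, -0.5, -0.5]
opening: 0.477
```

{"name": "send_rows", "arguments": {
  "fingers": [0.5, 0.5, 0.5, 0.5],
  "dp": [
    [-1, -3, 1],
    [-1, -5, 1],
    [-1, -5, 1],
    [-1, -5, 1]
  ],
  "turn": [
    [0.008, 0.005, 0],
    [0.008, 0.005, 0],
    [0.008, 0.005, 0],
    [0.008, 0.005, 0]
  ]
}}

```text
time_s: 2.82
position: [0.4175, -0.3013, 0.02]
tcp_rot: [[-0.009, 0.14, 0.99], [0.016, 0.99, -0.14], [-1.0, 0.015, -0.011]]
force: [-0.9, 1.1, -0.2]
opening: 0.5
```

```bash
python3 - <<'E'
from h import *
c=wcam("w2")
E
```

```text
t 2.82 p [ 417.5 -301.3   20. ] x [-0.009  0.016 -1.   ] yaw -8.0 F [-0.9  1.1 -0.2] op 0.5
```

View pics/w2.png

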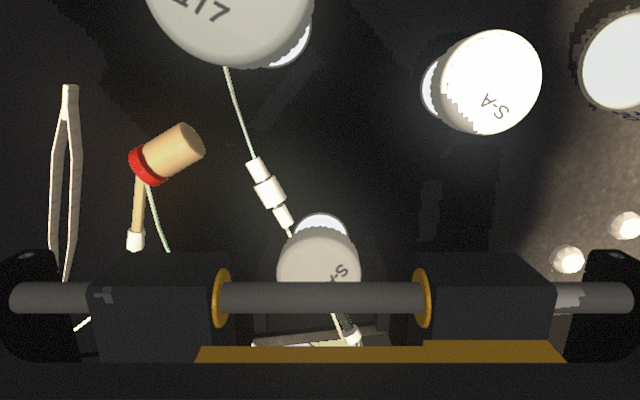

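The wrist view shows the lid at (318,262), centred between the jaws. I turned the tilt the wrong way, so I'll undo that and then close.

{"name": "send_rows", "arguments": {
  "fingers": [0.5, 0.5, 0.5, 0.4, 0.3, 0.3, 0.3, 0.3],
  "dp": [
    [-1, 0, 0],
    [-1, 0, 0],
    [-1, 0, 0],
    [-1, 0, 0],
    [-1, 0, 0],
    [-1, 0, 0],
    [-1, 0, 0],
    [-1, 0, 0]
  ],
  "turn": [
    [-0.016, -0.009, 0],
    [-0.016, -0.009, 0],
    [-0.016, -0.009, 0],
    [-0.016, -0.009, 0],
    [-0.016, -0.009, 0],
    [-0.016, -0.009, 0],
    [-0.016, -0.009, 0],
    [-0.016, -0.009, 0]
  ]
}}

```text
time_s: 3.53
position: [0.4165, -0.3011, 0.02]
tcp_rot: [[-0.0, 0.14, 0.99], [0.0, 0.99, -0.14], [-1.0, 0.0, -0.0]]
force: [0.2, -0.5, 0.5]
opening: 0.433
```

{"name": "send_rows", "arguments": {
  "fingers": [0.3, 0.3, 0.3, 0.3, 0.3, 0.3, 0.3, 0.3, 0.3, 0.3],
  "dp": [
    [0, 0, 0],
    [0, 0, 5],
    [0, 0, 18],
    [0, 0, 40],
    [0, 0, 65],
    [0, 0, 95],
    [0, 0, 125],
    [0, 0, 152],
    [0, 0, 172],
    [0, 0, 180]
  ],
  "turn": [
    [0, 0, 0],
    [0, 0, 0],
    [0, 0, 0],
    [0, 0, 0],
    [0, 0, 0],
    [0, 0, 0],
    [0, 0, 0],
    [0, 0, 0],
    [0, 0, 0],
    [0, 0, 0]
  ]
}}

```text
time_s: 4.37
position: [0.4176, -0.3022, 0.2033]
tcp_rot: [[0.004, 0.139, 0.99], [-0.004, 0.99, -0.139], [-1.0, -0.004, 0.004]]
force: [0.3, -0.7, -0.8]
opening: 0.431
```

{"name": "send_rows", "arguments": {
  "fingers": [0.3, 0.3, 0.3, 0.3, 0.3, 0.3, 0.3, 0.3, 0.3, 0.3],
  "dp": [
    [1, 10, 0],
    [2, 35, 0],
    [4, 65, 0],
    [6, 97, 0],
    [8, 130, 0],
    [10, 163, 0],
    [12, 195, 0],
    [14, 227, 0],
    [16, 255, 0],
    [17, 270, 0]
  ],
  "turn": [
    [0, 0, 0],
    [0, 0, 0],
    [0, 0, 0],
    [0, 0, 0],
    [0, 0, 0],
    [0, 0, 0],
    [0, 0, 0],
    [0, 0, 0],
    [0, 0, 0],
    [0, 0, 0]
  ]
}}

```text
time_s: 5.2
position: [0.4321, -0.0282, 0.2018]
tcp_rot: [[-0.001, 0.137, 0.991], [-0.002, 0.991, -0.137], [-1.0, -0.002, -0.001]]
force: [0.3, -0.9, -0.6]
opening: 0.427
```

{"name": "send_rows", "arguments": {
  "fingers": [0.3, 0.3, 0.3, 0.3, 0.3, 0.3, 0.3, 0.3, 0.3, 0.3],
  "dp": [
    [1, 10, 0],
    [2, 35, 0],
    [4, 65, 0],
    [6, 97, 0],
    [8, 130, 0],
    [10, 163, 0],
    [12, 195, 0],
    [15, 225, 0],
    [17, 247, 0],
    [18, 257, 0]
  ],
  "turn": [
    [0, 0, 0],
    [0, 0, 0],
    [0, 0, 0],
    [0, 0, 0],
    [0, 0, 0],
    [0, 0, 0],
    [0, 0, 0],
    [0, 0, 0],
    [0, 0, 0],
    [0, 0, 0]
  ]
}}

```text
time_s: 6.03
position: [0.4484, 0.2314, 0.2003]
tcp_rot: [[-0.004, 0.134, 0.991], [-0.001, 0.991, -0.134], [-1.0, -0.002, -0.004]]
force: [-0.3, -0.5, -0.5]
opening: 0.43
```

{"name": "send_rows", "arguments": {
  "fingers": [0.3, 0.3, 0.3],
  "dp": [
    [0, 0, 0],
    [0, 0, 0],
    [0, 0, 0]
  ],
  "turn": [
    [0, 0, 0],
    [0, 0, 0],
    [0, 0, 0]
  ]
}}

```text
time_s: 6.28
position: [0.4474, 0.2304, 0.1995]
tcp_rot: [[-0.006, 0.135, 0.991], [-0.003, 0.991, -0.135], [-1.0, -0.004, -0.006]]
force: [0.5, 0.3, -0.3]
opening: 0.426
```

```bash
python3 - <<'E'
from h import *
c=wcam("w3")
t=bot.capture("top");cv2.imwrite("pics/t3.png",cv2.resize(t['img'][100:300,150:470],None,fx=2.4,fy=2.4))
E
```

```text
t 6.28 p [447.4 230.4 199.5] x [-0.006 -0.003 -1.   ] yaw -7.7 F [ 0.5  0.3 -0.3] op 0.426
```

View pics/w3.png

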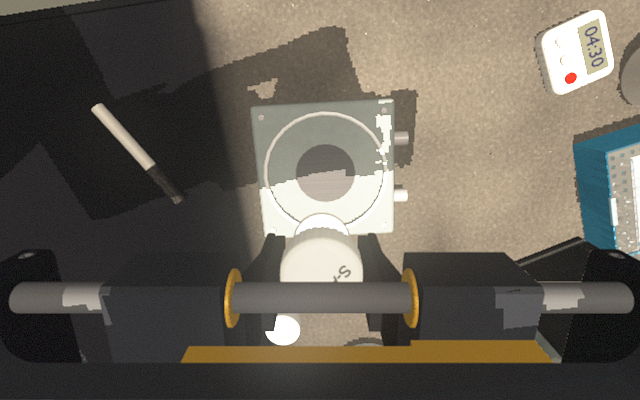

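View pics/t3.png

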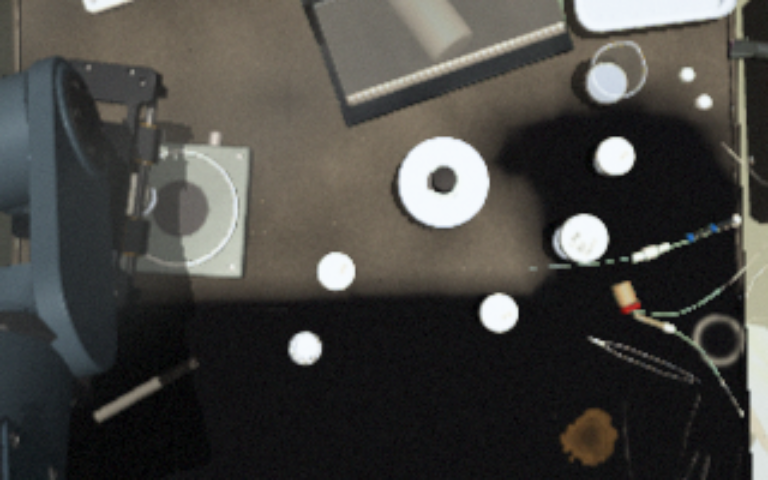

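The wrist view shows the jar held squarely, with the window centre at about (325,172). I'll check the stage centre from here.

```bash
python3 - <<'E'
from h import *
c=wcam("w3b");w=cloud(c)
g=c['img'].astype(int)
m=(w[...,2]>.012)&(w[...,2]<.036)
m=cv2.morphologyEx(m.astype(np.uint8),cv2.MORPH_OPEN,np.ones((3,3)))
n,l,s,ce=cv2.connectedComponentsWithStats(m);k=1+s[1:,4].argmax();q=w[l==k];print(s[k],q[:,2].min())
# project rim edge: intersect rays with z
def ray(u,v,z):
    K=c['mtx'];d=np.array([(u-K[0,2])/K[0,0],-(v-K[1,2])/K[1,1],-1])@c['orientation'].T
    return c['origin']+d*((z-c['origin'][2])/d[2])
E=np.array
for p in [(325,172),(297,172),(354,172),(325,144)]:print(p,ray(*p,.024).round(4))
for p in [(263,170),(388,170),(325,112)]:print(p,ray(*p,.030).round(4))
cv2.imwrite("pics/w3c.png",cv2.resize(c['img'][90:250,240:410],None,fx=3.5,fy=3.5,interpolation=0))
E
```

```text
t 6.38 p [448.1 230.1 200. ] x [-0.005 -0.002 -1.   ] yaw -7.8 F [-0.4 -1.  -0.4] op 0.433
[  250    98   158   139 17572] 0.012599443218584028
(325, 172) [0.4503 0.2306 0.024 ]
(297, 172) [0.4222 0.2345 0.024 ]
(354, 172) [0.4795 0.2266 0.024 ]
(325, 144) [0.4541 0.2588 0.024 ]
(263, 170) [0.3896 0.2424 0.03  ]
(388, 170) [0.5128 0.2256 0.03  ]
(325, 112) [0.4582 0.2898 0.03  ]
```

View pics/w3c.png

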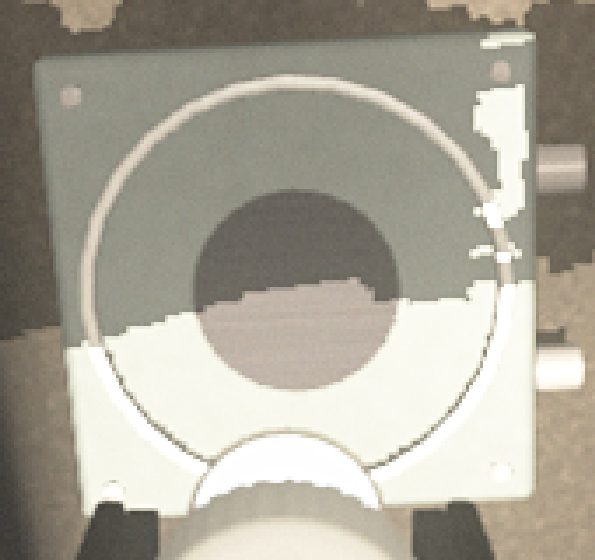

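{"name": "send_rows", "arguments": {
  "fingers": [0.3, 0.3, 0.3, 0.3, 0.3, 0.3, 0.3, 0.3, 0.3, 0.3],
  "dp": [
    [2, -1, -6],
    [2, -1, -22],
    [2, -1, -45],
    [2, -1, -70],
    [2, -1, -95],
    [2, -1, -118],
    [2, -1, -134],
    [2, -1, -143],
    [2, -1, -147],
    [2, -1, -148]
  ],
  "turn": [
    [0.002, -0.005, 0],
    [0.002, -0.005, 0],
    [0.002, -0.005, 0],
    [0.002, -0.005, 0],
    [0.002, -0.005, 0],
    [0.002, -0.005, 0],
    [0.002, -0.005, 0],
    [0.002, -0.005, 0],
    [0.002, -0.005, 0],
    [0.002, -0.005, 0]
  ]
}}

```text
time_s: 7.27
position: [0.4503, 0.2287, 0.0517]
tcp_rot: [[-0.0, 0.137, 0.991], [-0.0, 0.991, -0.137], [-1.0, -0.0, -0.0]]
force: [-0.4, 0.2, -0.0]
opening: 0.431
```

{"name": "send_rows", "arguments": {
  "fingers": [0.3, 0.3],
  "dp": [
    [0, 0, 0],
    [0, 0, 0]
  ],
  "turn": [
    [0, 0, 0],
    [0, 0, 0]
  ]
}}

```text
time_s: 7.43
position: [0.4512, 0.2288, 0.0525]
tcp_rot: [[0.002, 0.137, 0.991], [0.0, 0.991, -0.137], [-1.0, 0.001, 0.002]]
force: [0.9, 0.6, 0.0]
opening: 0.427
```

Now down in small steps until there is contact.

{"name": "send_rows", "arguments": {
  "fingers": [0.3, 0.3, 0.3, 0.3, 0.3, 0.3],
  "dp": [
    [-1, 0, -2],
    [-1, 0, -4],
    [-1, 0, -6],
    [-1, 0, -7.5],
    [-1, 0, -8],
    [-1, 0, -8]
  ],
  "turn": [
    [0, 0, 0],
    [0, 0.002, 0],
    [0, 0.002, 0],
    [0, 0.002, 0],
    [0, 0.002, 0],
    [0, 0.002, 0]
  ]
}}

```text
time_s: 7.93
position: [0.45, 0.2288, 0.0443]
tcp_rot: [[-0.001, 0.137, 0.991], [0.0, 0.991, -0.137], [-1.0, 0.0, -0.001]]
force: [-0.2, -0.1, -0.6]
opening: 0.429
```

{"name": "send_rows", "arguments": {
  "fingers": [0.3, 0.3, 0.3],
  "dp": [
    [0, 0.5, -0.5],
    [0, 0.5, -1],
    [0, 0.5, -1]
  ],
  "turn": [
    [0, 0, 0],
    [0, 0, 0],
    [0, 0, 0]
  ]
}}

```text
time_s: 8.18
position: [0.4501, 0.2292, 0.0439]
tcp_rot: [[-0.0, 0.137, 0.991], [0.0, 0.991, -0.137], [-1.0, 0.0, -0.0]]
force: [-1.4, -0.6, 4.7]
opening: 0.427
```

Contact: 4.7 N upward at the expected height. I'll release gently, opening only part way, since the jaws then clear the rim above 30 mm.

{"name": "send_rows", "arguments": {
  "fingers": [0.48, 0.52, 0.58, 0.65, 0.65],
  "dp": [
    [0, 0, 0],
    [0, 0, 0],
    [0, 0, 0],
    [0, 0, 0],
    [0, 0, 0]
  ],
  "turn": [
    [0, 0, 0],
    [0, 0, 0],
    [0, 0, 0],
    [0, 0, 0],
    [0, 0, 0]
  ]
}}

```text
time_s: 8.6
position: [0.4501, 0.2293, 0.0438]
tcp_rot: [[-0.0, 0.137, 0.991], [0.0, 0.991, -0.137], [-1.0, 0.0, -0.0]]
force: [0.5, -0.7, 0.3]
opening: 0.622
```

{"name": "send_rows", "arguments": {
  "fingers": [0.65, 0.7, 0.7, 0.7, 0.7, 0.7, 0.7, 0.7, 0.7, 0.7],
  "dp": [
    [0, 0, 3],
    [0, 0, 12],
    [0, 0, 28],
    [0, 0, 50],
    [0, 0, 75],
    [0, 0, 100],
    [0, 0, 125],
    [0, 0, 145],
    [0, 0, 156],
    [0, 0, 160]
  ],
  "turn": [
    [0, 0, 0],
    [0, 0, 0],
    [0, 0, 0],
    [0, 0, 0],
    [0, 0, 0],
    [0, 0, 0],
    [0, 0, 0],
    [0, 0, 0],
    [0, 0, 0],
    [0, 0, 0]
  ]
}}

```text
time_s: 9.43
position: [0.4512, 0.2297, 0.2067]
tcp_rot: [[0.005, 0.137, 0.991], [0.001, 0.991, -0.137], [-1.0, 0.002, 0.004]]
force: [0.2, 0.5, -0.9]
opening: 0.7
```

{"name": "send_rows", "arguments": {
  "fingers": [0.6, 0.6, 0.6, 0.6, 0.6, 0.6, 0.6, 0.6, 0.6, 0.6],
  "dp": [
    [0, -10, 0],
    [1, -33, 0],
    [3, -62, 0],
    [6, -95, 0],
    [9, -130, 0],
    [12, -165, 0],
    [15, -200, 0],
    [17, -235, 0],
    [18, -264, 0],
    [18.5, -278, 0]
  ],
  "turn": [
    [0, 0, -0.05],
    [0, 0, -0.15],
    [0, 0, -0.27],
    [0, 0, -0.39],
    [0, 0, -0.51],
    [0, 0, -0.63],
    [0, 0, -0.75],
    [0, 0, -0.87],
    [0, 0, -0.98],
    [0, 0, -1.05]
  ]
}}

```text
time_s: 10.27
position: [0.4698, -0.0516, 0.2066]
tcp_rot: [[0.004, 0.93, 0.367], [-0.004, 0.367, -0.93], [-1.0, 0.002, 0.005]]
force: [-0.1, 0.2, -0.4]
opening: 0.602
```

```bash
python3 - <<'E'
from h import *
c=wcam("w4");w=cloud(c)
m=abs(w[...,2]-.098)<.006
n,l,s,ce=cv2.connectedComponentsWithStats(m.astype(np.uint8))
for k in range(1,n):
    if s[k,4]>300:q=w[l==k];print(ce[k].round(),s[k,4],np.median(q,0),(q.max(0)+q.min(0))/2,q.max(0)-q.min(0))
m=abs(w[...,2]-.064)<.004
n,l,s,ce=cv2.connectedComponentsWithStats(m.astype(np.uint8))
for k in range(1,n):
    if s[k,4]>1000:q=w[l==k];print(ce[k].round(),s[k,4],np.median(q,0),(q.max(0)+q.min(0))/2,q.max(0)-q.min(0))
t=bot.capture("top");np.savez("top4.npz",**t);cv2.imwrite("pics/t4.png",cv2.resize(t['img'][120:270,150:470],None,fx=2.4,fy=2.4))
w=cloud(t);p=w[165:210,205:245].reshape(-1,3);q=p[abs(p[:,2]-.07)<.005];print('jar',len(q),q.mean(0),(q.max(0)+q.min(0))/2,q.max(0)-q.min(0))
E
```

```text
t 10.27 p [469.8 -51.6 206.6] x [ 0.004 -0.004 -1.   ] yaw -68.5 F [-0.1  0.2 -0.4] op 0.602
[422.  14.] 3737 [ 0.62453791 -0.07902621  0.09767859] [ 0.61729162 -0.05729603  0.09799879] [0.07904683 0.22781024 0.01199717]
[317. 191.] 749 [ 0.46918517 -0.04825359  0.09869493] [ 0.4681622  -0.04844308  0.09667635] [0.02535564 0.0253211  0.00902907]
[317. 178.] 6574 [ 0.47346477 -0.04601234  0.06482355] [ 0.46825169 -0.048583    0.06404612] [0.09116384 0.09125111 0.00787655]
jar 200 [0.4513677  0.22696648 0.07032558] [0.45212468 0.22676652 0.06992667] [0.03709454 0.03659008 0.00977067]
```

View pics/t4.png

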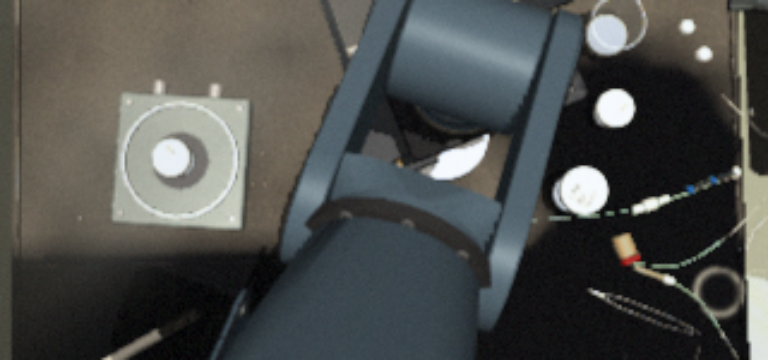

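View pics/w4.png

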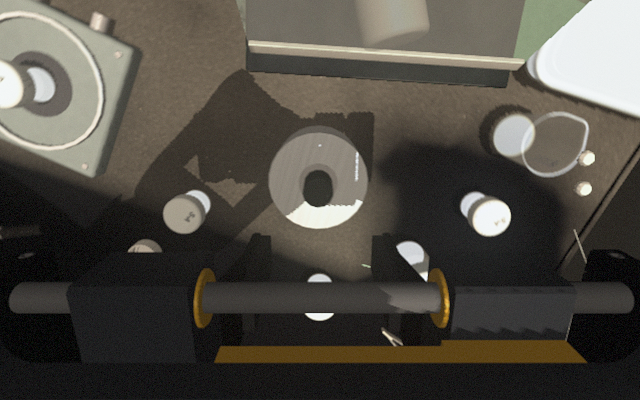

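```bash
python3 - <<'E'
from h import *
c=wcam("w4b");print(np.round(c['hand_eye'],3)); print(c['origin'])
w=dict(np.load("top0.npz"));w=cloud(w)
cab=w[15:160,255:395].reshape(-1,3)
for lo,hi in((.09,.13),(.13,.2)):
  for y in np.arange(-.15,.06,.03):
    p=cab[(abs(cab[:,1]-y)<.015)&(cab[:,2]>lo)&(cab[:,2]<hi)]
    if len(p):print(lo,round(y,2),np.percentile(p[:,0],1).round(3))
W=cloud(c).reshape(-1,3);
for lo in(.02,.05,.09,.13,.16):
    p=W[(W[:,2]>lo)&(W[:,2]<lo+.03)&(W[:,0]>.52)&(abs(W[:,1]+.05)<.1)];print(lo,len(p),np.percentile(p[:,0],[1,50]) if len(p) else '')
E
```

```text
t 10.37 p [469.8 -50.7 206.5] x [ 0.003 -0.004 -1.   ] yaw -68.3 F [ 1.2  0.3 -0.2] op 0.599
[[ 0.001  0.296 -0.955 -0.163]
 [-0.     0.955  0.296  0.081]
 [ 1.     0.     0.001 -0.   ]
 [ 0.     0.     0.     1.   ]]
[ 0.54414631 -0.01976323  0.3697206 ]
0.09 -0.15 0.64
0.09 -0.12 0.631
0.09 -0.09 0.61
0.09 -0.06 0.589
0.09 -0.03 0.589
0.09 0.0 0.592
0.09 0.03 0.582
0.13 -0.15 0.666
0.13 -0.12 0.657
0.13 -0.09 0.647
0.13 -0.06 0.637
0.13 -0.03 0.627
0.13 0.0 0.618
0.13 0.03 0.608
0.02 1280 [0.55360842 0.5855537 ]
0.05 6098 [0.55968295 0.59183287]
0.09 7254 [0.58226006 0.61196742]
0.13 0 
0.16 0
```

The camera clears the cabinet. The top view shows the jar upright at (172,158) on the window. I'll descend on the knob.

{"name": "send_rows", "arguments": {
  "fingers": [0.6, 0.6, 0.6, 0.6, 0.6, 0.6, 0.6, 0.6, 0.6, 0.6],
  "dp": [
    [0, 0, -8],
    [-1, 1, -25],
    [-1, 2, -45],
    [-1, 2, -67],
    [-1, 2, -89],
    [-1, 2, -108],
    [-1, 2, -122],
    [-1, 2, -130],
    [-1, 2, -134],
    [-1, 2, -135]
  ],
  "turn": [
    [0.004, 0.003, 0],
    [0.004, 0.003, 0],
    [0.004, 0.003, 0],
    [0.004, 0.003, 0],
    [0.004, 0.003, 0],
    [0.004, 0.003, 0],
    [0.004, 0.003, 0],
    [0.004, 0.003, 0],
    [0.004, 0.003, 0],
    [0.004, 0.003, 0]
  ]
}}

```text
time_s: 11.25
position: [0.4678, -0.0462, 0.0707]
tcp_rot: [[-0.002, 0.927, 0.374], [0.002, 0.374, -0.927], [-1.0, -0.001, -0.003]]
force: [1.0, 0.7, 0.0]
opening: 0.6
```

{"name": "send_rows", "arguments": {
  "fingers": [0.6, 0.6],
  "dp": [
    [0, 0, 0],
    [0, 0, 0]
  ],
  "turn": [
    [0, 0, 0],
    [0, 0, 0]
  ]
}}

```text
time_s: 11.42
position: [0.4681, -0.046, 0.0712]
tcp_rot: [[-0.001, 0.927, 0.375], [0.002, 0.375, -0.927], [-1.0, -0.0, -0.002]]
force: [1.0, -0.4, 0.7]
opening: 0.599
```

Trimming y by −3 mm, then closing.

{"name": "send_rows", "arguments": {
  "fingers": [0.6, 0.6, 0.6, 0.4, 0.25, 0.15, 0.15, 0.15, 0.15, 0.15],
  "dp": [
    [0.5, -2, -1],
    [0.5, -3, -1],
    [0.5, -3, -1],
    [0.5, -3, -1],
    [0.5, -3, -1],
    [0.5, -3, -1],
    [0.5, -3, -1],
    [0.5, -3, -1],
    [0.5, -3, -1],
    [0.5, -3, -1]
  ],
  "turn": [
    [-0.002, -0.001, 0],
    [-0.002, -0.001, 0],
    [-0.002, -0.001, 0],
    [-0.002, -0.001, 0],
    [-0.002, -0.001, 0],
    [-0.002, -0.001, 0],
    [-0.002, -0.001, 0],
    [-0.002, -0.001, 0],
    [-0.002, -0.001, 0],
    [-0.002, -0.001, 0]
  ]
}}

```text
time_s: 12.25
position: [0.4686, -0.0489, 0.0702]
tcp_rot: [[-0.0, 0.927, 0.375], [-0.0, 0.375, -0.927], [-1.0, -0.0, 0.0]]
force: [-0.2, -0.0, 0.9]
opening: 0.29
```

{"name": "send_rows", "arguments": {
  "fingers": [0.15, 0.15, 0.15],
  "dp": [
    [0, 0, 0],
    [0, 0, 0],
    [0, 0, 0]
  ],
  "turn": [
    [0, 0, 0],
    [0, 0, 0],
    [0, 0, 0]
  ]
}}

```text
time_s: 12.5
position: [0.4686, -0.0489, 0.0702]
tcp_rot: [[-0.0, 0.927, 0.375], [-0.0, 0.375, -0.927], [-1.0, -0.0, 0.0]]
force: [-0.3, -0.5, 0.5]
opening: 0.288
```

{"name": "send_rows", "arguments": {
  "fingers": [0.15, 0.15, 0.15, 0.15, 0.15, 0.15, 0.15, 0.15, 0.15, 0.15],
  "dp": [
    [0, 0, 2],
    [0, 0, 8],
    [0, 0, 18],
    [0, 0, 32],
    [0, 0, 48],
    [0, 0, 65],
    [0, 0, 82],
    [0, 0, 96],
    [0, 0, 106],
    [0, 0, 110]
  ],
  "turn": [
    [0, 0, 0],
    [0, 0, 0],
    [0, 0, 0],
    [0, 0, 0],
    [0, 0, 0],
    [0, 0, 0],
    [0, 0, 0],
    [0, 0, 0],
    [0, 0, 0],
    [0, 0, 0]
  ]
}}

```text
time_s: 13.33
position: [0.4689, -0.049, 0.1818]
tcp_rot: [[0.002, 0.927, 0.375], [-0.001, 0.375, -0.927], [-1.0, 0.001, 0.002]]
force: [1.5, 0.1, -3.1]
opening: 0.291
```

{"name": "send_rows", "arguments": {
  "fingers": [0.15, 0.15, 0.15],
  "dp": [
    [0, 0, 0],
    [0, 0, 0],
    [0, 0, 0]
  ],
  "turn": [
    [0, 0, 0],
    [0, 0, 0],
    [0, 0, 0]
  ]
}}

```text
time_s: 13.58
position: [0.4682, -0.0487, 0.1812]
tcp_rot: [[0.0, 0.927, 0.375], [-0.0, 0.375, -0.927], [-1.0, 0.0, 0.001]]
force: [-0.0, -0.0, -3.6]
opening: 0.29
```

```bash
python3 - <<'E'
from h import *
c=bot.capture("scene");st();cv2.imwrite("pics/s5.png",cv2.resize(c['img'][80:280,220:500],None,fx=2.8,fy=2.8))
E
```

```text
t 13.63 p [468.2 -48.8 181. ] x [ 0. -0. -1.] yaw -68.0 F [-0.6  0.2 -3.7] op 0.285
```

View pics/s5.png

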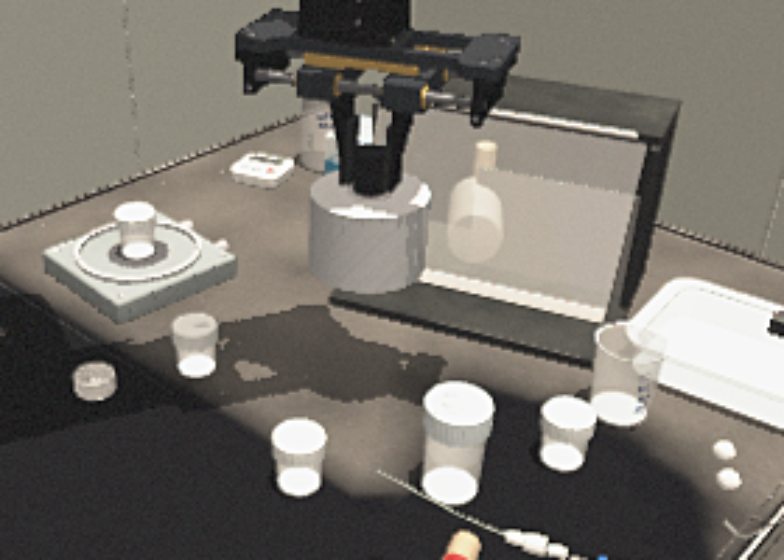

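The scene view shows the cover held level at (370,230) and the squat jar upright on the window at (138,232). Moving over.

{"name": "send_rows", "arguments": {
  "fingers": [0.15, 0.15, 0.15, 0.15, 0.15, 0.15, 0.15, 0.15, 0.15, 0.15],
  "dp": [
    [0, 3, 0],
    [-1, 12, 0],
    [-2, 26, 0],
    [-3, 44, 0],
    [-4, 64, 0],
    [-5, 85, 0],
    [-7, 106, 0],
    [-8, 125, 0],
    [-9, 138, 0],
    [-9, 144, 0]
  ],
  "turn": [
    [0, 0, 0],
    [0, 0, 0],
    [0, 0, 0],
    [0, 0, 0],
    [0, 0, 0],
    [0, 0, 0],
    [0, 0, 0],
    [0, 0, 0],
    [0, 0, 0],
    [0, 0, 0]
  ]
}}

```text
time_s: 14.47
position: [0.4579, 0.0975, 0.1806]
tcp_rot: [[-0.002, 0.926, 0.377], [0.0, 0.377, -0.926], [-1.0, -0.001, -0.001]]
force: [-0.3, -0.4, -4.0]
opening: 0.286
```

{"name": "send_rows", "arguments": {
  "fingers": [0.15, 0.15, 0.15, 0.15, 0.15, 0.15, 0.15, 0.15, 0.15, 0.15],
  "dp": [
    [0, 3, 0],
    [-1, 12, 0],
    [-2, 26, 0],
    [-3, 44, 0],
    [-4, 64, 0],
    [-5, 85, 0],
    [-7, 105, 0],
    [-8, 120, 0],
    [-9, 129, 0],
    [-9, 133, 0]
  ],
  "turn": [
    [0, 0, 0],
    [0, 0, 0],
    [0, 0, 0],
    [0, 0, 0],
    [0, 0, 0],
    [0, 0, 0],
    [0, 0, 0],
    [0, 0, 0],
    [0, 0, 0],
    [0, 0, 0]
  ]
}}

```text
time_s: 15.3
position: [0.4486, 0.2314, 0.1804]
tcp_rot: [[-0.002, 0.926, 0.378], [0.001, 0.378, -0.926], [-1.0, -0.002, -0.001]]
force: [1.1, 0.4, -4.1]
opening: 0.288
```

{"name": "send_rows", "arguments": {
  "fingers": [0.15, 0.15, 0.15, 0.15],
  "dp": [
    [0, 0, 0],
    [0, 0, 0],
    [0, 0, 0],
    [0, 0, 0]
  ],
  "turn": [
    [0, 0, 0],
    [0, 0, 0],
    [0, 0, 0],
    [0, 0, 0]
  ]
}}

```text
time_s: 15.63
position: [0.4487, 0.2306, 0.1804]
tcp_rot: [[-0.002, 0.926, 0.377], [0.0, 0.377, -0.926], [-1.0, -0.002, -0.001]]
force: [0.1, -0.1, -4.7]
opening: 0.29
```

{"name": "send_rows", "arguments": {
  "fingers": [0.15, 0.15, 0.15, 0.15, 0.15, 0.15, 0.15, 0.15, 0.15, 0.15],
  "dp": [
    [1, -1, 0],
    [1.7, -1.8, -4],
    [1.7, -1.8, -13],
    [1.7, -1.8, -25],
    [1.7, -1.8, -38],
    [1.7, -1.8, -51],
    [1.7, -1.8, -62],
    [1.7, -1.8, -70],
    [1.7, -1.8, -74],
    [1.7, -1.8, -76]
  ],
  "turn": [
    [0, -0.002, 0],
    [0, -0.002, 0],
    [0, -0.002, 0],
    [0, -0.002, 0],
    [0, -0.002, 0],
    [0, -0.002, 0],
    [0, -0.002, 0],
    [0, -0.002, 0],
    [0, -0.002, 0],
    [0, -0.002, 0]
  ]
}}

```text
time_s: 16.47
position: [0.45, 0.2287, 0.1034]
tcp_rot: [[-0.002, 0.926, 0.377], [-0.0, 0.377, -0.926], [-1.0, -0.002, -0.001]]
force: [0.8, 0.8, -4.6]
opening: 0.285
```

{"name": "send_rows", "arguments": {
  "fingers": [0.15, 0.15, 0.15],
  "dp": [
    [0, 0, 0],
    [0, 0, 0],
    [0, 0, 0]
  ],
  "turn": [
    [0, 0, 0],
    [0, 0, 0],
    [0, 0, 0]
  ]
}}

```text
time_s: 16.72
position: [0.4505, 0.2288, 0.1039]
tcp_rot: [[-0.001, 0.926, 0.377], [0.0, 0.377, -0.926], [-1.0, -0.001, -0.0]]
force: [-0.6, -0.9, -3.6]
opening: 0.291
```

```bash
python3 - <<'E'
from h import *
c=bot.capture("scene");st();cv2.imwrite("pics/s6.png",cv2.resize(c['img'][90:220,210:400],None,fx=4,fy=4))
E
```

```text
t 16.77 p [450.5 228.8 103.9] x [-0.001  0.    -1.   ] yaw -67.9 F [ 0.1 -0.5 -3.4] op 0.287
```

View pics/s6.png

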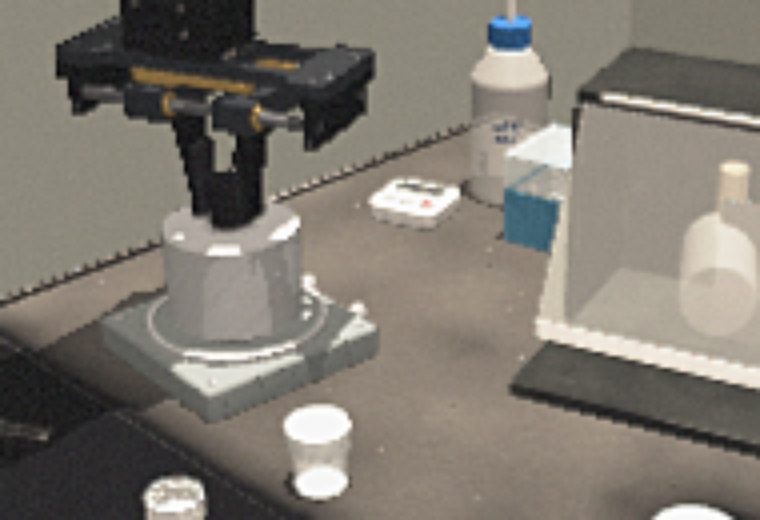

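The cover is inside the rim and about 9 mm up, with its base at (230,340). I'll lower it slowly to contact.

{"name": "send_rows", "arguments": {
  "fingers": [0.15, 0.15, 0.15, 0.15, 0.15, 0.15, 0.15],
  "dp": [
    [0, 0, -2],
    [0, 0, -4],
    [0, 0, -6],
    [0, 0, -7.5],
    [0, 0, -8.5],
    [0, 0, -9],
    [0, 0, -9]
  ],
  "turn": [
    [0, 0, 0],
    [0, 0, 0],
    [0, 0, 0],
    [0, 0, 0],
    [0, 0, 0],
    [0, 0, 0],
    [0, 0, 0]
  ]
}}

```text
time_s: 17.35
position: [0.4504, 0.2288, 0.0947]
tcp_rot: [[-0.001, 0.926, 0.377], [0.0, 0.377, -0.926], [-1.0, -0.001, -0.0]]
force: [0.0, 0.1, -4.3]
opening: 0.289
```

{"name": "send_rows", "arguments": {
  "fingers": [0.15, 0.15, 0.15],
  "dp": [
    [0, 0, -0.5],
    [0, 0, -1],
    [0, 0, -1]
  ],
  "turn": [
    [0, 0, 0],
    [0, 0, 0],
    [0, 0, 0]
  ]
}}

```text
time_s: 17.6
position: [0.4504, 0.2288, 0.0942]
tcp_rot: [[-0.001, 0.926, 0.377], [0.0, 0.377, -0.926], [-1.0, -0.001, -0.0]]
force: [-1.1, -0.5, 2.4]
opening: 0.291
```

Contact at the expected 94.2 mm. Release and withdraw.

{"name": "send_rows", "arguments": {
  "fingers": [0.32, 0.36, 0.42, 0.5, 0.55, 0.55],
  "dp": [
    [0, 0, 0],
    [0, 0, 0],
    [0, 0, 0],
    [0, 0, 0],
    [0, 0, 0],
    [0, 0, 0]
  ],
  "turn": [
    [0, 0, 0],
    [0, 0, 0],
    [0, 0, 0],
    [0, 0, 0],
    [0, 0, 0],
    [0, 0, 0]
  ]
}}

```text
time_s: 18.1
position: [0.4506, 0.2288, 0.0942]
tcp_rot: [[-0.0, 0.926, 0.377], [0.0, 0.377, -0.926], [-1.0, -0.0, -0.0]]
force: [0.5, -1.3, 0.7]
opening: 0.519
```

{"name": "send_rows", "arguments": {
  "fingers": [0.55, 0.55, 0.55, 0.55, 0.55, 0.55, 0.55, 0.55, 0.55, 0.55],
  "dp": [
    [0, 0, 3],
    [0, 0, 12],
    [0, 0, 26],
    [0, 0, 45],
    [0, 0, 66],
    [0, 0, 88],
    [0, 0, 110],
    [0, 0, 130],
    [0, 0, 145],
    [0, 0, 150]
  ],
  "turn": [
    [0, 0, 0],
    [0, 0, 0],
    [0, 0, 0],
    [0, 0, 0],
    [0, 0, 0],
    [0, 0, 0],
    [0, 0, 0],
    [0, 0, 0],
    [0, 0, 0],
    [0, 0, 0]
  ]
}}

```text
time_s: 18.93
position: [0.452, 0.2293, 0.2476]
tcp_rot: [[0.006, 0.926, 0.377], [0.002, 0.377, -0.926], [-1.0, 0.006, 0.001]]
force: [1.2, 0.2, -0.0]
opening: 0.554
```

{"name": "send_rows", "arguments": {
  "fingers": [0.55, 0.55, 0.55, 0.55, 0.55, 0.55, 0.55, 0.55, 0.55, 0.55],
  "dp": [
    [0, -10, 0],
    [0, -30, 0],
    [0, -58, 0],
    [0, -88, 0],
    [0, -118, 0],
    [0, -148, 0],
    [0, -176, 0],
    [0, -198, 0],
    [0, -212, 0],
    [0, -218, 0]
  ],
  "turn": [
    [0, 0, 0],
    [0, 0, 0],
    [0, 0, 0],
    [0, 0, 0],
    [0, 0, 0],
    [0, 0, 0],
    [0, 0, 0],
    [0, 0, 0],
    [0, 0, 0],
    [0, 0, 0]
  ]
}}

```text
time_s: 19.77
position: [0.4511, 0.009, 0.2467]
tcp_rot: [[0.004, 0.927, 0.374], [0.001, 0.374, -0.927], [-1.0, 0.004, 0.0]]
force: [0.9, 0.8, 0.9]
opening: 0.55
```

```bash
python3 - <<'E'
from h import *
st();c=bot.capture("scene");t=bot.capture("top")
a=cv2.resize(c['img'][100:300,210:480],(780,578));cv2.imwrite("pics/s7.png",a)
cv2.imwrite("pics/t7.png",cv2.resize(t['img'][120:270,170:470],None,fx=2.6,fy=2.6))
w=cloud(t)
for n,z,b in(('knob',.122,(165,210,200,250)),('top',.088,(160,215,195,255)),('tall',.08,(180,220,372,412))):
    p=w[b[0]:b[1],b[2]:b[3]].reshape(-1,3);q=p[abs(p[:,2]-z)<.005];print(n,len(q),np.median(q,0).round(4),((q.max(0)+q.min(0))/2).round(4),(q.max(0)-q.min(0)).round(3))
    A=np.c_[q[:,:2],np.ones(len(q))];print('tilt',np.linalg.lstsq(A,q[:,2],rcond=None)[0][:2].round(3))
E
```

```text
t 19.77 p [451.1   9.  246.7] x [ 0.004  0.001 -1.   ] yaw -68.0 F [0.9 0.8 0.9] op 0.55
knob 97 [0.4514 0.227  0.1221] [0.4514 0.2269 0.1221] [0.023 0.024 0.009]
tilt [0.016 0.02 ]
top 990 [0.4511 0.2259 0.0886] [0.4507 0.2286 0.088 ] [0.089 0.091 0.01 ]
tilt [ 0.001 -0.005]
tall 308 [ 0.4089 -0.1878  0.08  ] [ 0.4081 -0.1888  0.0799] [0.046 0.046 0.009]
tilt [0.017 0.001]
```

View pics/s7.png

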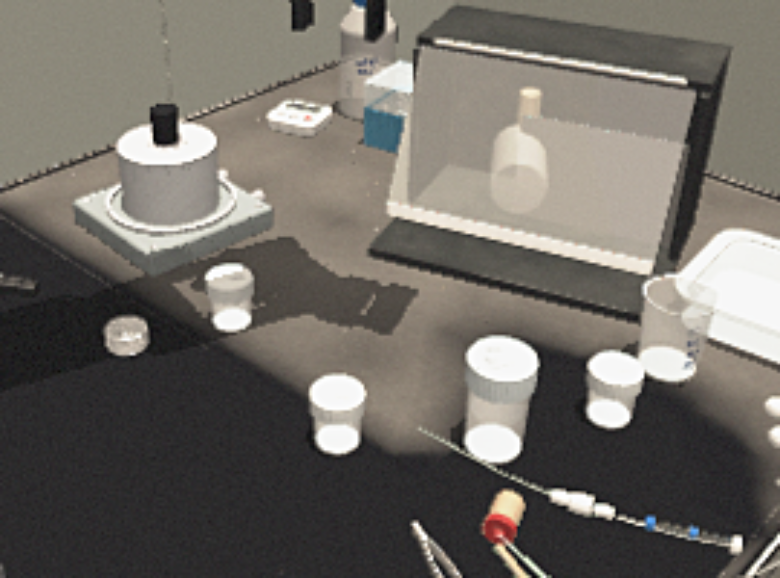

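View pics/t7.png

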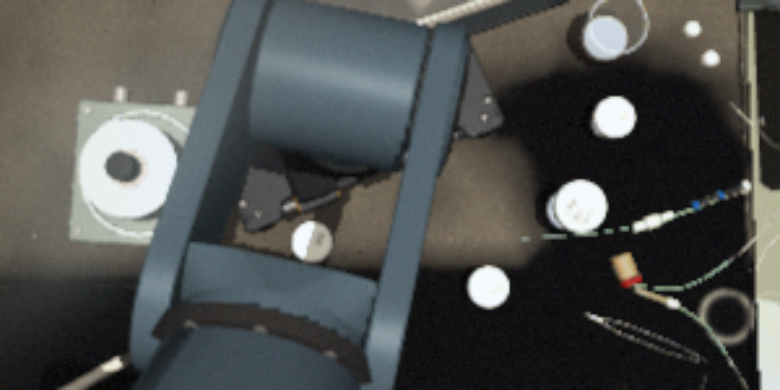

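The cover sits flat inside the rim: its top is at 88 mm and the knob at 122 mm, both as expected. The tall jar hasn't moved. I'll let the arm settle and hand in.

{"name": "send_rows", "arguments": {
  "fingers": [0.55, 0.55, 0.55],
  "dp": [
    [0, 0, 0],
    [0, 0, 0],
    [0, 0, 0]
  ],
  "turn": [
    [0, 0, 0],
    [0, 0, 0],
    [0, 0, 0]
  ]
}}

```text
time_s: 20.12
position: [0.451, 0.0111, 0.2467]
tcp_rot: [[0.003, 0.927, 0.376], [0.002, 0.376, -0.927], [-1.0, 0.004, -0.001]]
force: [0.2, 0.4, 0.0]
opening: 0.552
```

```bash
python3 - <<'E'
from h import *
st();print(bot.hand_in())
E
```

```text
t 20.12 p [451.   11.1 246.7] x [ 0.003  0.002 -1.   ] yaw -67.9 F [0.2 0.4 0. ] op 0.552
the job is handed in; nothing more can be done
None
```

The job is done and was handed in at about 20 s. I stood the right-most squat jar upright on the window, then set the shield cover over it inside the raised rim. Both were lowered until they touched, with under 5 N of contact force in the readings.

**Last checks:**
- **Cover:** its top is at 88 mm and the knob top at 122 mm, as they should be when the rim is flat on the housing, and the top is level. It is within about 2 mm of the centre of the raised rim.
- **Squat jar:** it stood upright before I covered it.
- **Tall jar:** it is where it started, to within about 1 mm.
- **Arm:** it is clear of everything.

**Disagreement:** the top camera put the jar about 2 mm from the window centre. The arm's pose and the wrist camera agreed to about 1 mm. That is roughly the calibration error, so I left the jar as it was.

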